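# Put the flux brush away and press its case shut

### The job

Put the flux brush away: lay it flat in its shaped compartment in the open case, bristle head in the wide end, and let go of it. Then swing the lid down and press its front edge until the roller catch snaps and the lid is fully home. Leave the oil bottle, the tape roll and the pliers where they are.

Things in the scene. Friction and masses are not known exactly. Their poses are not given: they have to be found in the camera images.
- brush: flux brush lying flat, 165 mm long, 40 g. Wooden handle 8 mm thick, narrowest at a waist 22 mm behind the origin (12 mm wide; a good place to grip), widening to 18 mm at 68 mm behind and to 22 mm at 20 mm ahead; bristle head 30 mm wide, 9 mm thick, 21 to 83 mm ahead. Origin at the centre of its underside; +x runs along it towards the bristle head, z up.
- case: shallow grey case with cork blocks on a black floor, fixed to the worktop, 200 (x) by 180 (y) mm, walls 34 mm high, 4 mm thick. Origin at the centre of its underside; -x is its front (catch side, towards the robot), +x its hinge side, z up. The wide right (-y) part is the brush compartment; a narrow left (+y) one holds a fixed spanner.
- recess (a point): where the brush's origin belongs: middle of the brush compartment, 20 mm to -y of the case's middle, at slot floor height, 12 mm above the worktop. Axes as the case's; the brush's x points along this x (head towards the hinge). Front slot 26 mm wide for the handle, rear slot 40 mm for the head, 176 mm end to end; the blocks with the slots have tops 10 mm above this point.
- bay (a point): middle of the open bay between the two slots, on its floor, 8 mm above the worktop, 14 mm in front of the point recess: from here 46 mm free to front and rear (x) and 64 mm to either side (y), room for fingers beside the brush, its waist being 8 mm to the front of this point.
- case_lid (a joint): lid angle in rad: 0 = fully home, 1.02 = its stop. It starts wide open yet leaning over the case, so an upright gripper cannot get at the compartment: come in from the front with the tool tilted. A stiff hinge keeps it where it is left (1 to 3 N at the front edge moves it). At about 0.08 it meets the spring catch; about 10 N at the front edge takes it past, it snaps home and stays.
- lid_hinge (a point): point on the hinge line (along the case's y), 102 mm behind the case's middle, 34 mm above the worktop. The lid is a plate 184 mm wide reaching 222 mm from this line, its outer face 7 mm above the line when shut. A 50 mm wide tongue hangs 25 mm below the middle of the lid's front edge.
- lid_front (a point): point to press on the lid's outer face: middle of its width, 205 mm from the hinge line, 17 mm from its front edge. It moves with the lid; its z is the lid's outward normal, its -x points to the lid's front edge.
- oil_bottle: clear squeeze bottle with red nozzle, 58 mm across, 151 mm tall, standing loose; origin at the centre of its underside. Leave alone.
- tape: masking tape roll lying flat, loose, 98 mm across, 24 mm high; origin at the centre of its underside. Leave alone.
- pliers: pliers with red handles lying flat, loose, 166 x 54 x 14 mm; origin at the centre of the underside, x along them. Leave alone.
Mind the look-alikes: they are no part of the job. Leave any turquoise look-alike of the brush alone.

How it is judged:
By the outcome, as a careful person would: the job done as asked, in the order asked, and still so for the second after the job is handed in, with the robot touching nothing.
It also fails if it takes over 64 s, if anything falls off the work surface, if the arm or the gripper's body presses on something with over 40 N, if the wrist force passes 120 N, or if a joint passes its speed limit or range.

### The arm

A 7-joint arm with a two-finger parallel gripper is mounted at the origin on a cart in front of the work surface, level with it; the furniture and walls round the work are solid. World frame = base frame: x ahead of the robot, y to its left, z up, the work surface at z = 0. Lengths are in mm, angles in rad, forces in N, time in s.
With the tool pointing down it reaches from about 425 to 825 mm from the base axis. Payload 3.6 kg.
Tool frame: the origin (TCP) lies between the finger pads; the fingertips stand 8 mm ahead of it and the grasp point (between the pads) lies 11 mm behind it; z points along the fingers, y is the direction in which the jaws open and shut (so a half turn about z gives the same grasp; the last joint's range is limited). The gripper opens to 93 mm and grips with 3 to 60 N. Pads are 15 mm wide; open, the fingers measure 128 mm over their backs; the gripper's body (75 mm by 188 mm) begins 65 mm behind the grasp point.
Start: joints at [1.181, 0.615, -0.013, 1.423, 0.008, 1.103, -0.04], TCP at [230.69, -607.655, 226.64] pointing down, gripper open.
Joint ranges: [-3.12, 3.12], [-0.3, 2.06], [-1.34, 1.32], [0.26, 2.42], [-1.36, 4.5], [0.01, 1.98], [-2.84, 2.84]. Speed limits (rad/s): [2.79, 2.79, 3.14, 3.14, 3.14, 3.14, 3.14].

### API

Orientations are given as a unit quaternion [w, x, y, z].
In Python, from plant import ctrl, eyes gives the robot as it stands. The module is installed in compiled form; this text tells all that it offers.
- The arm moves only by the tool jog_arm, never from a script. Its arguments are lists of equal length, an entry for each row: "translation": the shift along the tool's x, y, z in mm, a list of three; "angular": the turn, a rotation vector about the tool's x, y, z in degrees, a list of three. A call has 1 to 5 rows; each row is the pose to reach, as a shift and turn from the pose commanded when the call began, along the tool's axes at that moment; what a row does not reach only later rows make up. A row lasts 1/12 s, in which the tool goes at most 41.7 mm and 7.16 degrees, less where a joint would pass 70% of its speed; a pose out of reach is approached as far as the arm can. A call with a gripper value outside its range is refused whole. "gripper" is the opening, from 0 (shut) to 1 (fully open), set as the call begins (left out, the last holds). The fingers move at their own pace and stop on an object; the grip force is fixed at half the most. Time passes only in rows, so rows that repeat a pose let the fingers close. It gives the time, the measured TCP pose, the force and the opening at its end, in the units of the state.
- ctrl.state(): the state, without advancing time (a new reading comes with each control period).
- eyes.read_camera(name): name is "scene" or "top" or "wrist"; returns the picture (420x560x3 uint8, red, green, blue); there is no depth.
- eyes.camera_model(name): a dict with "mtx" (3x3 intrinsics, pixels), "rvec" (rotation vector, rad) and "tvec" (3), from world to camera coordinates, as OpenCV has them. Camera axes: x right, y down, z forward; pixel columns grow to the right and rows downward; lengths in mm; the calibration is good to about 2 mm. A picture is of the moment at which its call begins: read the wrist's pose just before it. camera_model takes no time and is no camera call; for the wrist camera it gives the pose at the moment of the call.
- ctrl.close_job(): hands the job in, once; it reports no verdict.
The state is a dict: "clock": time; "joints": joint angles; "joint_vel": joint speeds; "joint_efforts": joint torques, N m; "tool_pos": TCP position; "orientation": TCP orientation; "contact_force": force on the tool from outside, world axes, zero at the start; "wrist_torque": the same for the moment, N m; "opening": finger opening in mm.
Only numpy, scipy, OpenCV 4.12 (cv2) and the standard library are available. Lean on these libraries where they do the work, as an engineer would, in place of code of your own. Each camera call takes 0.05 s, during which the arm holds its last target.

## Working session

There is one attempt and no reset: what is moved stays moved. The work goes in short steps, Python scripts to look and compute and a tool call to move; the robot and the scene stay as the last step left them, time stands still between calls to the robot, and variables do not carry over. Pictures are saved under pics/ and viewed, and the job is handed in when it is done.

Besides the shell and the picture viewer there is one more tool, called after ">>>" as name(argument=value, ...) on one line, values as JSON. jog_arm: Moves the arm, as the interface text tells. Its arguments: {"type":"object","properties":{"translation":{"type":"array","items":{"type":"array","items":{"type":"number"}}},"angular":{"type":"array","items":{"type":"array","items":{"type":"number"}}},"gripper":{"type":"number"}},"required":["translation","angular"]}

```bash
mkdir -p pics; ls; cat > h.py <<'E'
import numpy as np, cv2
from plant import ctrl, eyes
from scipy.spatial.transform import Rotation as R
def snap(n,f):
    m=eyes.camera_model(n); im=eyes.read_camera(n); cv2.imwrite('pics/%s.png'%f,im[:,:,::-1])
    np.savez('pics/%s.npz'%f,im=im,**{k:np.array(m[k]) for k in('mtx','rvec','tvec')}); return im,m
def load(f):
    d=np.load('pics/%s.npz'%f); return d['im'],d
def ray(m,uv):
    Rm=cv2.Rodrigues(np.array(m['rvec'],float))[0]; c=-Rm.T@np.array(m['tvec'],float).ravel()
    uv=np.atleast_2d(np.array(uv,float)); d=np.c_[uv,np.ones(len(uv))]@np.linalg.inv(m['mtx']).T@Rm
    return c,d
def onz(m,uv,z):
    c,d=ray(m,uv); return c+d*((z-c[2])/d[:,2])[:,None]
def proj(m,p):
    return cv2.projectPoints(np.array(p,float).reshape(-1,3),np.array(m['rvec'],float),np.array(m['tvec'],float),np.array(m['mtx'],float),None)[0].reshape(-1,2)
def pose():
    s=ctrl.state(); q=s['orientation']; return np.array(s['tool_pos']),R.from_quat([q[1],q[2],q[3],q[0]]),s
E
python3 - <<'E'
from h import *
snap('scene','s0');snap('top','t0')
p,r,s=pose();print(s);print(r.as_matrix().round(3))
E
```

```text
pics
{'clock': 0.1, 'joints': array([ 1.18148545,  0.61580619, -0.01262349,  1.42467072,  0.00809472,
        1.10340297, -0.04040074]), 'joint_vel': array([-0.00027006, -0.00225706, -0.00059599, -0.00397292, -0.00122933,
        0.00034878,  0.00077046]), 'joint_efforts': array([ 9.89821019e-04, -4.60041940e+01,  2.09936081e-01, -1.66245568e+01,
       -6.12888322e-02,  1.68810011e-02,  7.99678310e-05]), 'tool_pos': array([ 230.46810646, -607.05904371,  225.63006731]), 'orientation': array([-1.09872368e-03,  9.83584396e-01,  1.80445240e-01, -2.10361873e-04]), 'contact_force': array([-0.28141592,  0.21032294,  0.10830176]), 'wrist_torque': array([-0.03116716,  0.055849  ,  0.01075453]), 'opening': 93.11489786502548}
[[ 0.935  0.355 -0.001]
 [ 0.355 -0.935  0.002]
 [-0.    -0.002 -1.   ]]
```

View pics/s0.png

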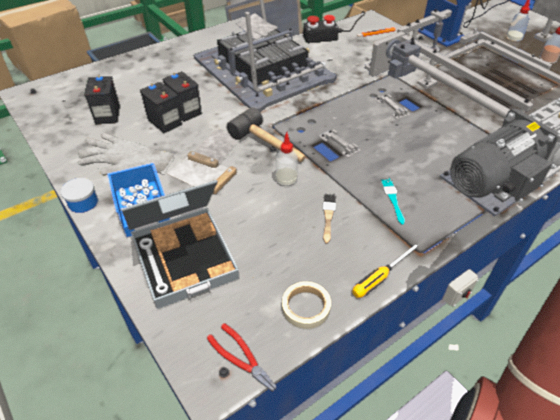

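View pics/t0.png

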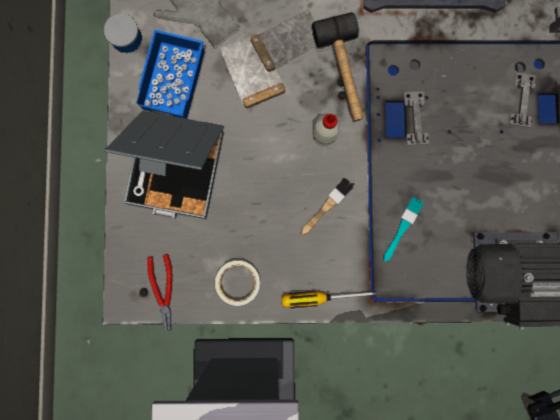

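```bash
python3 - <<'E'
from h import *
for f in('s0','t0'):
    im,m=load(f); c,d=ray(m,[[280,210]]); print(f,c.round(),d.round(2)); print(proj(m,[[0,0,0],[500,0,0],[500,300,0],[500,-300,0],[230,-607,225]]).round(), onz(m,[[280,210],[281,210]],0).round(1))
    s=3
for f,b in(('t0',(90,100,240,230)),('t0',(290,165,370,245)),('s0',(110,170,250,310)),('s0',(300,180,350,250))):
    im,m=load(f);x0,y0,x1,y1=b; c=im[y0:y1,x0:x1,::-1]; k=min(780/(x1-x0),580/(y1-y0)); cv2.imwrite('pics/c_%s_%d.png'%(f,x0),cv2.resize(c,None,fx=k,fy=k,interpolation=cv2.INTER_CUBIC)); print(k)
E
```

```text
s0 [  9. 323. 845.] [[ 0.56 -0.4  -0.72]]
[[451. 497.]
 [269. 284.]
 [137. 363.]
 [372. 223.]
 [592. 162.]] [[ 662.8 -146.6    0. ]
 [ 661.3 -148.6    0. ]]
t0 [ 470. -108. 1211.] [[ 0.08 -0.01 -1.  ]]
[[225. 474.]
 [226. 241.]
 [ 91. 242.]
 [360. 241.]
 [554. 388.]] [[ 570.  -120.4    0. ]
 [ 570.  -122.7    0. ]]
4.461538461538462
7.25
4.142857142857143
8.285714285714286
```

View pics/c_t0_90.png

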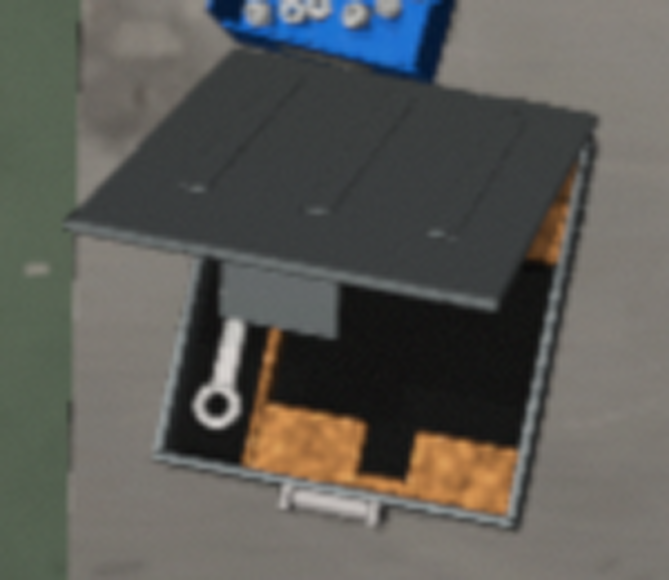

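View pics/c_t0_290.png

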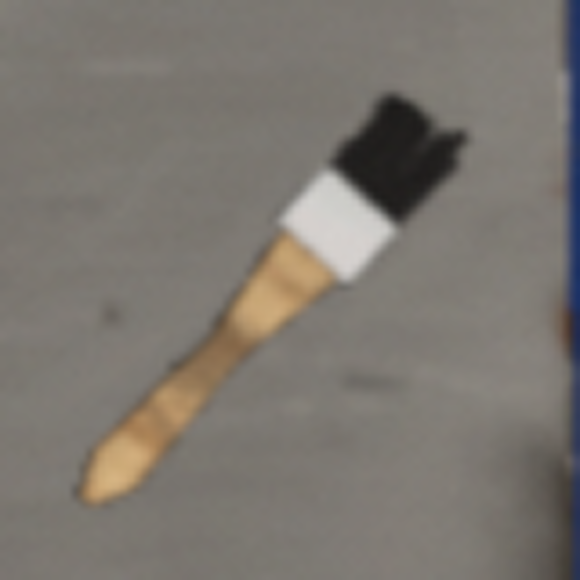

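View pics/c_s0_110.png

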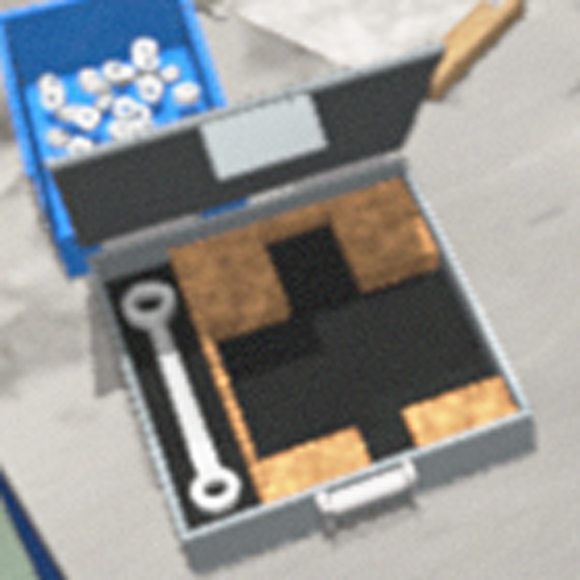

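View pics/c_s0_300.png

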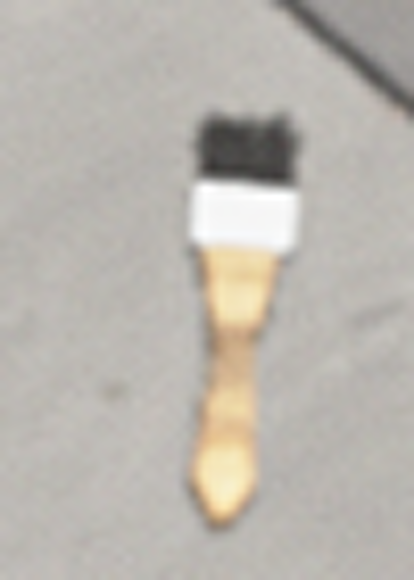

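```bash
python3 - <<'E'
from h import *
im,m=load('t0'); k=4.4615
c=np.array([[157,458],[515,523],[592,140]])/k+[90,100]
P=onz(m,c,34);print('case top',P.round(1)); 
for a,b in((0,1),(1,2)):
    v=P[b]-P[a];print(np.linalg.norm(v),np.degrees(np.arctan2(v[1],v[0])))
im,m=load('s0');k=4.142857
c=np.array([[185,542],[535,412],[408,160],[92,255]])/k+[110,170]
P=onz(m,c,34);print('case scene',P.round(1)); 
for a,b in((0,1),(1,2),(2,3),(3,0)):
    v=P[b]-P[a];print(np.linalg.norm(v),np.degrees(np.arctan2(v[1],v[0])))
print('mid',P.mean(0))
# brush
im,m=load('t0');h=cv2.cvtColor(im,cv2.COLOR_RGB2HSV)
c=np.array([[85,497],[228,335],[312,255],[430,120]])/7.25+[290,165];P=onz(m,c,5);print('brush top',P.round(1),np.linalg.norm(P[0]-P[3]))
im,m=load('s0')
c=np.array([[218,522],[235,348],[240,250],[248,120]])/8.2857+[300,180];P=onz(m,c,5);print('brush scene',P.round(1),np.linalg.norm(P[0]-P[3]))
E
```

```text
case top [[584.7 217.2  34. ]
 [552.1  42.4  34. ]
 [742.    5.6  34. ]]
177.7905954935132 -100.56527504454796
193.38920497283488 -10.965564499657093
case scene [[580.6 218.1  34. ]
 [547.3  42.   34. ]
 [738.    5.   34. ]
 [775.7 177.9  34. ]]
179.2107397736416 -100.70900110143539
194.21887670533908 -10.986561193761077
176.94956822550668 77.69656098268091
199.16700344317252 168.35009701312632
mid [660.3750362  110.75123898  34.        ]
brush top [[ 516.7 -168.5    5. ]
 [ 566.5 -213.1    5. ]
 [ 591.2 -239.4    5. ]
 [ 633.2 -276.7    5. ]] 158.9639285026173
brush scene [[ 512.8 -168.6    5. ]
 [ 559.8 -213.8    5. ]
 [ 588.8 -239.8    5. ]
 [ 629.2 -276.5    5. ]] 158.7020614793885
```

```bash
python3 - <<'E'
from h import *
p,r,s=pose(); im,m=snap('wrist','w0')
Rm=cv2.Rodrigues(np.array(m['rvec'],float))[0]; c=-Rm.T@np.array(m['tvec']).ravel()
print('cam in tool',r.inv().apply(c-p), 'axes(cols) in tool',(r.as_matrix().T@Rm.T).round(3)); print(m['mtx'])
E
```

```text
cam in tool [  68.04377789    0.29781547 -158.29337882] axes(cols) in tool [[-0.001 -0.969 -0.245]
 [ 1.    -0.001  0.001]
 [-0.001 -0.245  0.969]]
[[373.58308499   0.         278.9985295 ]
 [  0.         373.58308499 208.44038011]
 [  0.           0.           1.        ]]
```

View pics/w0.png

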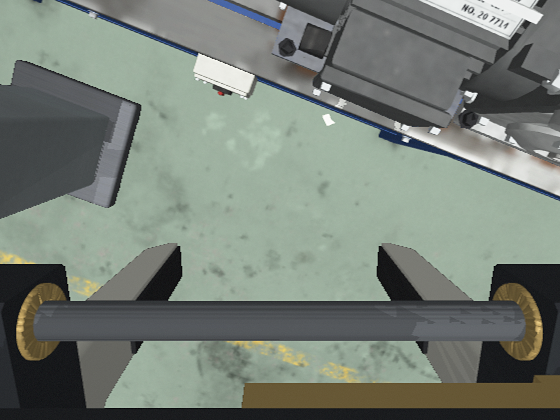

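```bash
cat >> h.py <<'E'
def Rt(yaw,th):
    y=np.radians(yaw);t=np.radians(th);f=np.array([np.cos(y),np.sin(y),0]);u=np.array([0,0,1.])
    z=f*np.sin(t)-u*np.cos(t);x=-(f*np.cos(t)+u*np.sin(t));return R.from_matrix(np.c_[x,np.cross(z,x),z])
def plan(P,Rg):
    p,r,s=pose();print('t %.2f'%s['clock'],'pos',p.round(1),'F',np.round(s['contact_force'],1),'open %.1f'%s['opening'],'J',np.round(s['joints'],2))
    print('trans',r.inv().apply(np.array(P)-p).round(1),'rot',np.degrees((r.inv()*Rg).as_rotvec()).round(1))
E
python3 - <<'E'
from h import *
G=Rt(-43,35);W=np.array([559,-210,12.]);z=G.as_matrix()[:,2]
print(W-130*z)
plan(W-130*z,G)
p,r,s=pose();plan([300,-400,220],r*R.from_rotvec([0,0,-np.radians(58)]))
E
```

```text
[ 504.46665751 -159.14683543  118.48976576]
t 0.15 pos [ 230.5 -607.2  225.8] F [ 0.2  0.  -0.8] open 92.9 J [ 1.18  0.62 -0.01  1.42  0.01  1.1  -0.04]
trans [ 415.2 -321.4  107.9] rot [ -35.4  -22.1 -112. ]
t 0.15 pos [ 230.5 -607.2  225.8] F [ 0.2  0.  -0.8] open 92.9 J [ 1.18  0.62 -0.01  1.42  0.01  1.1  -0.04]
trans [ 138.5 -169.     6.1] rot [ -0.   0. -58.]
```

>>> jog_arm(translation=[[28,-34,0],[56,-68,0],[84,-102,0],[112,-136,0],[138,-168,0]], angular=[[0,0,-7],[0,0,-14],[0,0,-21],[0,0,-28],[0,0,-35]])

```text
clock: 0.57
tool_pos: [297.4, -408.1, 226.5]
orientation: [-0.0, 0.882, 0.47, -0.0]
contact_force: [0.8, 0.0, 0.4]
opening: 92.7
```

```bash
python3 - <<'E'
from h import *
G=Rt(-43,35);W=np.array([559,-210,12.]);z=G.as_matrix()[:,2]
plan(W-130*z,G)
E
```

```text
t 0.57 pos [ 297.4 -408.1  226.5] F [0.8 0.  0.4] open 92.7 J [ 1.04  0.4  -0.2   1.83  0.1   0.92  0.2 ]
trans [322.1  33.2 108. ] rot [-24.7 -28.9 -78.2]
```

>>> jog_arm(translation=[[26,3,5],[52,6,10],[78,9,15],[104,12,20],[130,14,25]], angular=[[-2,-2.3,-6.2],[-4,-4.6,-12.4],[-6,-6.9,-18.6],[-8,-9.2,-25],[-10,-11.6,-31.3]])

```text
clock: 0.98
tool_pos: [383.0, -309.4, 201.8]
orientation: [0.124, 0.715, 0.686, -0.048]
contact_force: [0.3, -0.8, 0.0]
opening: 93.0
```

```bash
python3 - <<'E'
from h import *
G=Rt(-43,35);W=np.array([559,-210,12.]);z=G.as_matrix()[:,2]
plan(W-130*z,G)
E
```

```text
t 0.98 pos [ 383.  -309.4  201.8] F [ 0.3 -0.8  0. ] open 93.0 J [ 0.72  0.33 -0.24  2.09  0.45  0.57  0.1 ]
trans [172.1 107.2  56.2] rot [-14.6 -17.1 -46.9]
```

>>> jog_arm(translation=[[24,15,6],[48,30,12],[72,45,20],[96,60,28],[120,75,36]], angular=[[-2,-2.3,-6.2],[-4,-4.6,-12.4],[-6,-6.9,-18.6],[-8,-9.2,-25],[-10,-11.6,-31.3]])

```text
clock: 1.4
tool_pos: [460.1, -215.1, 151.8]
orientation: [0.223, 0.513, 0.824, -0.087]
contact_force: [0.3, -0.7, -0.1]
opening: 93.4
```

```bash
python3 - <<'E'
from h import *
G=Rt(-43,35);W=np.array([559,-210,12.]);z=G.as_matrix()[:,2]
plan(W-130*z,G)
E
```

```text
t 1.40 pos [ 460.1 -215.1  151.8] F [ 0.3 -0.7 -0.1] open 93.4 J [ 0.12  0.41  0.11  2.27  1.27  0.28 -0.54]
trans [43.9 62.1 20.9] rot [ -6.   -6.7 -19.3]
```

```bash
python3 - <<'E'
from h import *
G=Rt(-43,35)
plan([545,-196,110],G)
E
```

```text
t 1.40 pos [ 460.1 -215.1  151.8] F [ 0.3 -0.7 -0.1] open 93.4 J [ 0.12  0.41  0.11  2.27  1.27  0.28 -0.54]
trans [ 2.9 80.4 53.5] rot [ -6.   -6.7 -19.3]
```

>>> jog_arm(translation=[[0,20,14],[1,40,27],[2,60,40],[3,80,53],[3,80,53]], angular=[[-1.5,-1.7,-4.8],[-3,-3.4,-9.6],[-4.5,-5,-14.5],[-6,-6.7,-19.3],[-6,-6.7,-19.3]])

```text
clock: 1.82
tool_pos: [548.5, -195.2, 109.0]
orientation: [0.28, 0.348, 0.888, -0.109]
contact_force: [-1.2, 1.0, -0.5]
opening: 93.1
```

```bash
python3 - <<'E'
from h import *
G=Rt(-43,35)
plan([545,-196,110],G)
snap('wrist','w1')
E
```

```text
t 1.82 pos [ 548.5 -195.2  109. ] F [-1.2  1.  -0.5] open 93.1 J [ 0.11  0.58  0.03  2.23  2.08  0.37 -1.07]
trans [ 1. -3. -2.] rot [ 0.2 -0.   0.1]
```

View pics/w1.png

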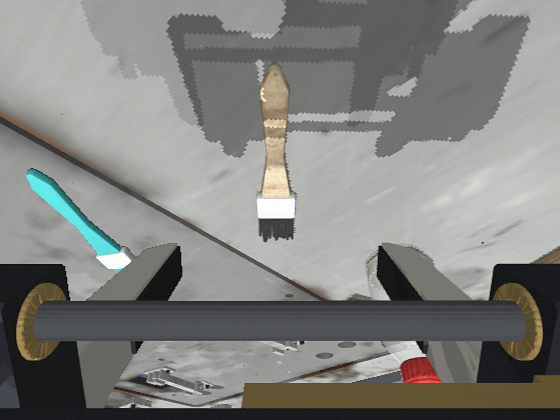

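```bash
python3 - <<'E'
from h import *
im,m=load('w1')
hsv=cv2.cvtColor(im,cv2.COLOR_RGB2HSV)
mask=((hsv[...,0]>8)&(hsv[...,0]<28)&(hsv[...,1]>70)).astype(np.uint8)
mask[:50]=0;mask[215:]=0;mask[:,:220]=0;mask[:,330:]=0
n,l,st,ce=cv2.connectedComponentsWithStats(mask);i=1+np.argmax(st[1:,4]);print(st[i])
ys,xs=np.where(l==i)
P=onz(m,np.c_[xs,ys],6)
a=P[:,:2];c=a.mean(0);w,v=np.linalg.eigh(np.cov((a-c).T));d=v[:,1];d*=np.sign(d[0]);print('dir',np.degrees(np.arctan2(d[1],d[0])),c)
n_=np.array([-d[1],d[0]]);s=(a-c)@d;t=(a-c)@n_
print('len',s.min(),s.max(),'tail',c+s.min()*d)
for q in np.arange(s.min(),s.max(),5):
    k=(s>=q)&(s<q+5);print(round(q-s.min()+2.5,1),round(np.ptp(t[k]),1),round((t[k].max()+t[k].min())/2,1))
print(onz(m,[[276,240]],6),onz(m,[[257,218],[296,218]],9))
E
```

```text
[261  96  27  29 353]
dir 26.75795041827528 [ 539.10674187 -189.4505184 ]
len -11.415682116584724 8.340700891303163 tail [ 528.91349119 -194.5901136 ]
2.5 11.7 2.1
7.5 10.8 -1.2
12.5 13.3 -0.6
17.5 17.7 1.1
[[ 636.33266422 -279.88884776    6.        ]] [[ 600.91773256 -267.66003599    9.        ]
 [ 622.33324931 -244.60745218    9.        ]]
```

```bash
python3 - <<'E'
from h import *
im,m=load('w1')
c=im[55:250,220:330,::-1];cv2.imwrite('pics/c1.png',cv2.resize(c,None,fx=3,fy=3,interpolation=cv2.INTER_CUBIC))
for p in((272,80),(275,110),(275,150),(270,180)):print(cv2.cvtColor(im,cv2.COLOR_RGB2LAB)[p[1],p[0]])
print(cv2.cvtColor(im,cv2.COLOR_RGB2LAB)[150,240])
E
```

```text
[174 131 145]
[132 133 145]
[180 131 145]
[240 127 143]
[128 126 130]
```

View pics/c1.png

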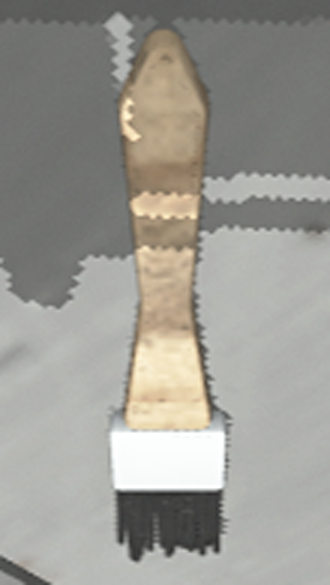

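```bash
python3 - <<'E'
from h import *
im,m=load('w1')
lab=cv2.cvtColor(im,cv2.COLOR_RGB2LAB)
mask=(lab[...,2]>137).astype(np.uint8)
mask[:50]=0;mask[205:]=0;mask[:,:220]=0;mask[:,330:]=0
n,l,st,ce=cv2.connectedComponentsWithStats(mask);i=1+np.argmax(st[1:,4]);print(st[i])
ys,xs=np.where(l==i)
P=onz(m,np.c_[xs,ys],6)
a=P[:,:2];c=a.mean(0);w,v=np.linalg.eigh(np.cov((a-c).T));d=v[:,1];d*=np.sign(d[0]);print('dir',np.degrees(np.arctan2(d[1],d[0])),c)
n_=np.array([-d[1],d[0]]);s=(a-c)@d;t=(a-c)@n_
print('len',s.min(),s.max(),'tail',c+s.min()*d)
for q in np.arange(s.min(),s.max(),6):
    k=(s>=q)&(s<q+6);print(round(q-s.min()+3,1),round(np.ptp(t[k]),1),round((t[k].max()+t[k].min())/2,1))
tail=c+s.min()*d
print('waist',tail+60.5*d)
h=onz(m,[[276,241]],5)[0,:2];print('head end',h,np.linalg.norm(h-tail))
v=h-tail;print(np.degrees(np.arctan2(v[1],v[0])), 'waist2',h-105*v/np.linalg.norm(v))
E
```

```text
[ 260   65   30  133 3031]
dir -42.785469528152426 [ 552.20430782 -202.14450727]
len -48.89819293209528 58.513633472755494 tail [ 516.31781888 -168.9301552 ]
3.0 10.1 0.0
9.0 14.9 -0.0
15.0 16.4 -0.1
21.0 16.6 -0.1
27.0 15.7 -0.1
33.0 15.3 0.1
39.0 14.5 -0.0
45.0 13.5 -0.1
51.0 13.1 0.1
57.0 12.1 0.1
63.0 11.5 -0.2
69.0 12.5 0.0
75.0 14.1 -0.0
81.0 15.8 -0.1
87.0 17.5 -0.1
93.0 19.3 -0.2
99.0 21.2 -0.2
105.0 21.4 -0.2
waist [ 560.71889897 -210.02509511]
head end [ 638.43628438 -281.86859864] 166.33704225125766
-42.763480548247266 waist2 [ 561.34919239 -210.57638134]
```

```bash
python3 - <<'E'
from h import *
G=Rt(-42.8,35)
plan([561,-210.3,35],G);plan([561,-210.3,12],G)
E
```

```text
t 1.87 pos [ 545.7 -196.8  109. ] F [-0.2  0.  -0.4] open 92.8 J [ 0.11  0.58  0.03  2.23  2.07  0.37 -1.07]
trans [25.5  0.6 72.3] rot [-0.2 -0.1 -0.2]
t 1.87 pos [ 545.7 -196.8  109. ] F [-0.2  0.  -0.4] open 92.8 J [ 0.11  0.58  0.03  2.23  2.07  0.37 -1.07]
trans [38.7  0.6 91.2] rot [-0.2 -0.1 -0.2]
```

>>> jog_arm(translation=[[6,0.2,18],[13,0.4,36],[20,0.6,54],[25.5,0.6,72],[25.5,0.6,72]], angular=[[0,0,0],[0,0,0],[0,0,0],[0,0,0],[0,0,0]], gripper=0.5)

```text
clock: 2.28
tool_pos: [557.9, -213.8, 34.7]
orientation: [0.277, 0.354, 0.886, -0.112]
contact_force: [-0.3, 0.0, -0.3]
opening: 64.1
```

```bash
python3 - <<'E'
from h import *
G=Rt(-42.8,35)
plan([561,-210.3,12],G);snap('wrist','w2')
plan([561,-210.3,12],G)
E
```

```text
t 2.28 pos [ 557.9 -213.8   34.7] F [-0.3  0.  -0.3] open 64.1 J [ 0.23  0.76 -0.11  2.22  2.27  0.53 -1.25]
trans [13.1  4.7 18.5] rot [-0.6 -0.2 -0.6]
t 2.33 pos [ 558.2 -213.4   36.2] F [-0.  -0.7  0.2] open 60.3 J [ 0.23  0.75 -0.1   2.22  2.27  0.53 -1.25]
trans [13.9  4.2 19.8] rot [-0.5 -0.2 -0.6]
```

View pics/w2.png

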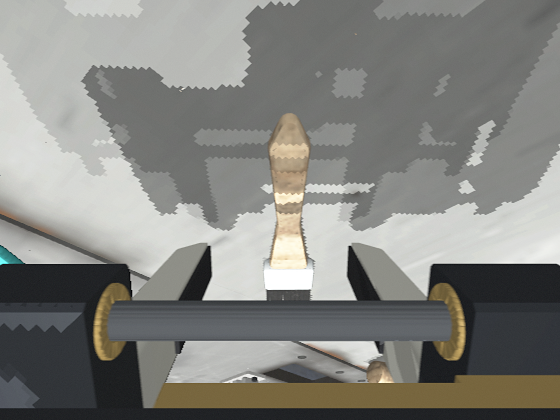

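>>> jog_arm(translation=[[5,3,7],[11,4.3,15],[13.5,4.3,19.5],[13.5,4.3,19.5]], angular=[[0,0,0],[-0.5,-0.2,-0.6],[-0.5,-0.2,-0.6],[-0.5,-0.2,-0.6]])

```text
clock: 2.67
tool_pos: [562.1, -209.1, 13.5]
orientation: [0.281, 0.347, 0.888, -0.109]
contact_force: [-0.3, 0.2, -0.1]
opening: 46.7
```

```bash
python3 - <<'E'
from h import *
G=Rt(-42.8,35)
snap('wrist','w3')
plan([561,-210.3,12],G)
E
```

```text
t 2.72 pos [ 562.4 -209.2   14. ] F [ 0.  -0.7 -0.3] open 46.6 J [ 0.25  0.81 -0.14  2.22  2.33  0.59 -1.3 ]
trans [ 1.4 -1.8  1.5] rot [0.1 0.2 0.1]
```

View pics/w3.png

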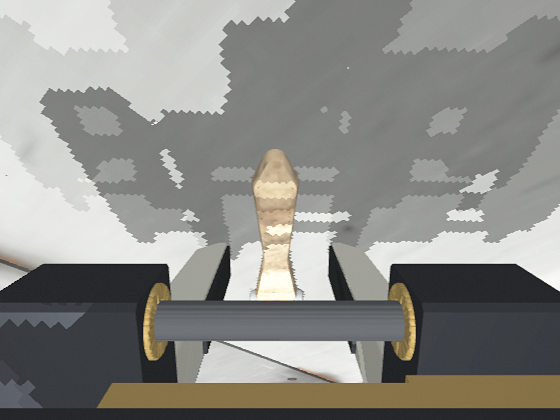

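>>> jog_arm(translation=[[1.5,-1.5,1.5],[1.5,-1.5,1.5]], angular=[[0,0,0],[0,0,0]])

```text
clock: 2.88
tool_pos: [561.1, -210.4, 12.2]
orientation: [0.282, 0.347, 0.888, -0.11]
contact_force: [-0.8, 0.2, -0.5]
opening: 46.6
```

>>> jog_arm(translation=[[0,0,0],[0,0,0],[0,0,0],[0,0,0],[0,0,0]], angular=[[0,0,0],[0,0,0],[0,0,0],[0,0,0],[0,0,0]], gripper=0)

```text
clock: 3.3
tool_pos: [561.4, -210.3, 12.0]
orientation: [0.282, 0.347, 0.888, -0.109]
contact_force: [0.7, -0.3, -0.4]
opening: 17.8
```

>>> jog_arm(translation=[[0,0,0],[0,0,0],[0,0,0]], angular=[[0,0,0],[0,0,0],[0,0,0]])

```text
clock: 3.55
tool_pos: [561.4, -210.3, 11.9]
orientation: [0.282, 0.347, 0.888, -0.109]
contact_force: [-0.4, 0.3, 0.3]
opening: 10.4
```

>>> jog_arm(translation=[[0,0,0],[0,0,0],[0,0,0]], angular=[[0,0,0],[0,0,0],[0,0,0]])

```text
clock: 3.8
tool_pos: [561.4, -210.3, 11.9]
orientation: [0.282, 0.347, 0.888, -0.109]
contact_force: [-0.1, 1.1, 1.4]
opening: 10.9
```

```bash
python3 - <<'E'
from h import *
snap('wrist','w4')
p,r,s=pose();print(p,s['opening'],s['contact_force'])
E
```

```text
[ 561.3647935  -210.32265946   11.87042288] 10.907337223492448 [-0.41646056  0.29334457  1.29678295]
```

View pics/w4.png

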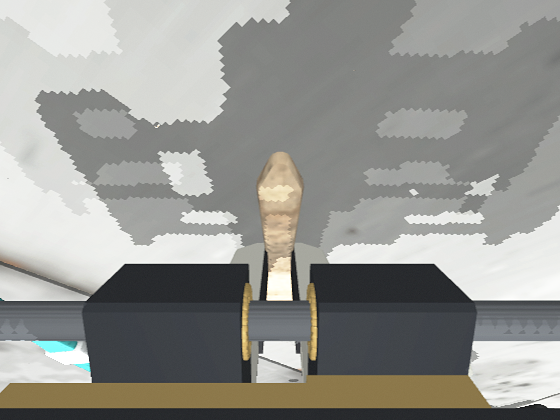

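>>> jog_arm(translation=[[-7,0,-10],[-14,0,-20],[-23,0,-33],[-32,0,-46],[-40,0,-57]], angular=[[0,0,0],[0,0,0],[0,0,0],[0,0,0],[0,0,0]])

```text
clock: 4.27
tool_pos: [560.5, -209.6, 81.6]
orientation: [0.281, 0.347, 0.888, -0.109]
contact_force: [0.7, -0.8, -0.8]
opening: 11.0
```

```bash
python3 - <<'E'
from h import *
C=np.array([661.5,111]);y=-10.9;c,s_=np.cos(np.radians(y)),np.sin(np.radians(y));Rc=np.array([[c,-s_],[s_,c]])
for d in(-130,-90,-50,0): print(d,C+Rc@[-22+d,-20])
P=C+Rc@[-22-110,-20]
plan([*P,90],Rt(y,35))
snap('scene','s1');snap('wrist','w5')
E
```

```text
-130 [508.46036681 120.10333308]
-90 [547.73871532 112.53951536]
-50 [587.01706383 104.97569764]
0 [636.11499946  95.52092549]
t 4.27 pos [ 560.5 -209.6   81.6] F [ 0.7 -0.8 -0.8] open 11.0 J [ 0.18  0.65 -0.03  2.21  2.18  0.42 -1.14]
trans [ 195.5  217.9 -147.1] rot [-18.1   0.1 -26. ]
```

View pics/s1.png

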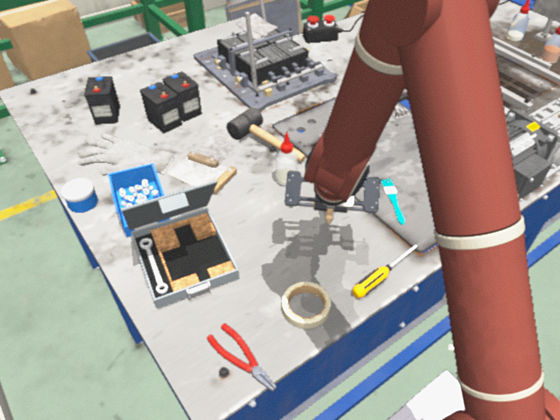

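View pics/w5.png

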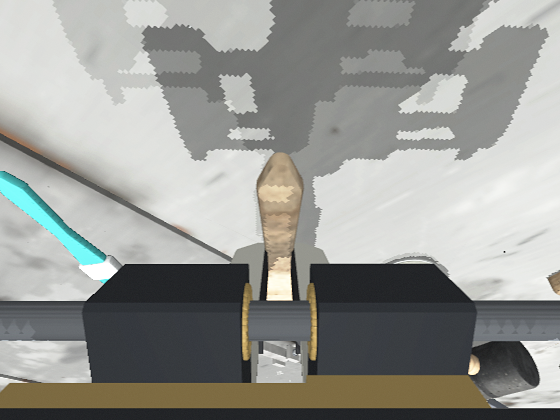

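```bash
python3 - <<'E'
from h import *
plan([557,110.5,92],Rt(-10.9,35))
E
```

```text
t 4.37 pos [ 561.8 -210.    83.2] F [ 0.6  0.7 -0.6] open 10.5 J [ 0.18  0.65 -0.03  2.21  2.18  0.42 -1.15]
trans [ 175.3  232.6 -134.2] rot [-18.1   0.4 -26. ]
```

>>> jog_arm(translation=[[12,16,-9],[32,42,-24],[53,70,-40],[74,98,-56],[90,119,-69]], angular=[[-2,0,-3],[-4,0,-6],[-6,0,-9],[-8,0,-12],[-10,0,-14.5]])

```text
clock: 4.78
tool_pos: [557.4, -41.9, 84.6]
orientation: [0.293, 0.204, 0.932, -0.065]
contact_force: [0.5, 0.5, -0.1]
opening: 10.5
```

```bash
python3 - <<'E'
from h import *
plan([557,110.5,92],Rt(-10.9,35))
E
```

```text
t 4.78 pos [557.4 -41.9  84.6] F [ 0.5  0.5 -0.1] open 10.5 J [-0.02  0.62 -0.17  2.31  2.22  0.52 -1.16]
trans [ 48.1 138.4 -42.8] rot [ -7.9  -0.  -11.2]
```

>>> jog_arm(translation=[[13,38,-12],[26,76,-23],[38,110,-34],[48,138,-43],[48,138,-43]], angular=[[-2,0,-3],[-4,0,-6],[-6,0,-9],[-7.9,0,-11.2],[-7.9,0,-11.2]])

```text
clock: 5.2
tool_pos: [557.7, 114.6, 92.3]
orientation: [0.299, 0.088, 0.95, -0.026]
contact_force: [0.0, 0.5, -1.1]
opening: 10.9
```

```bash
python3 - <<'E'
from h import *
plan([557,110.5,92],Rt(-10.9,35))
snap('scene','s2');snap('wrist','w6')
plan([557,110.5,92],Rt(-10.9,35))
E
```

```text
t 5.20 pos [557.7 114.6  92.3] F [ 0.   0.5 -1.1] open 10.9 J [-0.28  0.62 -0.2   2.27  2.1   0.52 -1.06]
trans [ 0.1 -4.1  0.2] rot [ 0.3 -0.   0.2]
t 5.30 pos [558.  107.2  92.3] F [-0.4 -0.9 -0.8] open 10.5 J [-0.27  0.62 -0.2   2.28  2.1   0.52 -1.06]
trans [ 1.5  3.1 -0.8] rot [-0.3  0.1 -0.2]
```

View pics/s2.png

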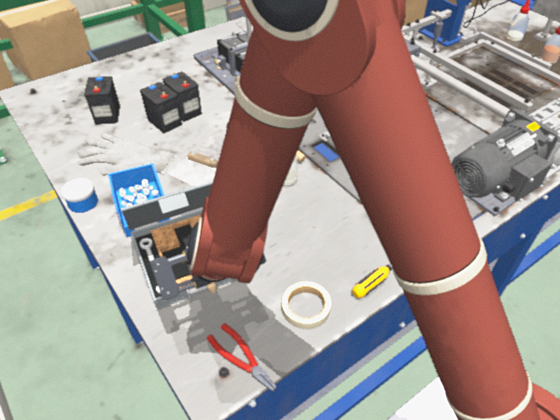

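View pics/w6.png

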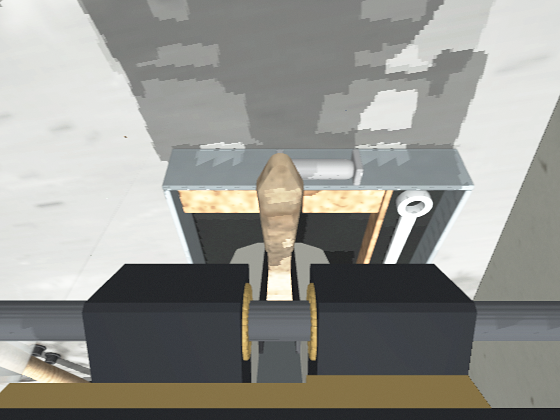

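```bash
python3 - <<'E'
from h import *
im,m=snap('wrist','w7')
c=im[140:270,150:490,::-1];cv2.imwrite('pics/c7.png',cv2.resize(c,None,fx=2.3,fy=2.3,interpolation=cv2.INTER_CUBIC))
E
```

```text
(no output)
```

View pics/c7.png

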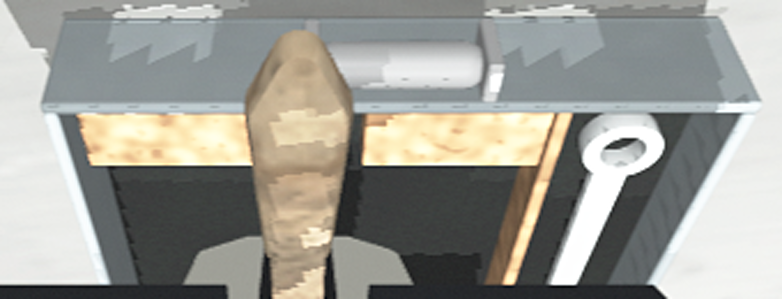

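```bash
python3 - <<'E'
from h import *
im,m=load('w7');k=2.3
def a(u,z):
    P=onz(m,np.array(u)/k+[150,140],z);v=P[1]-P[0];print(P.round(1),np.linalg.norm(v).round(1),'yaw',np.degrees(np.arctan2(v[1],v[0])).round(2)-90,'mid',P.mean(0).round(1))
    return P
A=a([[43,104],[762,105]],34);B=a([[62,16],[716,16]],0)
# slot front edges at cork top z=22: cork back corners at row 165
print(onz(m,np.array([[355,166],[90,166],[540,166]])/k+[150,140],22).round(1))
y=np.radians(-10.9);f=np.array([np.cos(y),np.sin(y)])
for P in(A,B):print('C',P.mean(0)[:2]+100*f)
p,r,s=pose();print(p)
E
```

```text
[[553.   43.6  34. ]
 [587.7 218.5  34. ]] 178.3 yaw -11.219999999999999 mid [570.4 131.1  34. ]
[[553.1  42.1   0. ]
 [587.7 217.9   0. ]] 179.2 yaw -11.14 mid [570.4 130.    0. ]
[[605.8 114.6  22. ]
 [591.   38.9  22. ]
 [616.1 167.3  22. ]]
C [668.58146415 112.14647482]
C [668.59329686 111.0501381 ]
[558.10990223 105.37195314  92.27440793]
```

```bash
python3 - <<'E'
from h import *
im,m=load('w7');p,r,s=pose()
T=onz(m,[[279.2,153]],p[2]-12+5)[0];f=-r.as_matrix()[:,0];f[2]=0;f/=np.linalg.norm(f)
n=np.array([-f[1],f[0],0]);print('yaw',np.degrees(np.arctan2(f[1],f[0])),T,(T-p)@f,(T-p)@n)
im,m=load('w4');print(np.degrees(0),onz(m,[[280.5,152]],5))
C=np.array([667.5,111]);y=-11.1;c,s_=np.cos(np.radians(y)),np.sin(np.radians(y));Rc=np.array([[c,-s_],[s_,c]])
for d,z in((-60,75),(-12,62),(0,50),(0,26)):
    print(d,z,C+Rc@[-22+d,-20]);plan([*(C+Rc@[-22+d,-20]),z],Rt(y,35))
E
```

```text
yaw -11.272201399374747 [498.14125087 118.9981648   85.27440793] -61.47535314017307 1.641263513424808
0.0 [[ 516.44979198 -167.98541806    5.        ]]
-60 75 [583.18356222 107.16094798]
t 5.35 pos [558.1 105.4  92.3] F [ 0.4 -1.2 -0.8] open 10.7 J [-0.27  0.62 -0.19  2.28  2.1   0.52 -1.06]
trans [-9.9  6.8 28. ] rot [-0.3  0.1 -0.1]
-12 62 [630.28561009  97.91989358]
t 5.35 pos [558.1 105.4  92.3] F [ 0.4 -1.2 -0.8] open 10.7 J [-0.27  0.62 -0.19  2.28  2.1   0.52 -1.06]
trans [-41.7   7.1  66.3] rot [-0.3  0.1 -0.1]
0 50 [642.06112206  95.60962998]
t 5.35 pos [558.1 105.4  92.3] F [ 0.4 -1.2 -0.8] open 10.7 J [-0.27  0.62 -0.19  2.28  2.1   0.52 -1.06]
trans [-44.6   7.2  83. ] rot [-0.3  0.1 -0.1]
0 26 [642.06112206  95.60962998]
t 5.35 pos [558.1 105.4  92.3] F [ 0.4 -1.2 -0.8] open 10.7 J [-0.27  0.62 -0.19  2.28  2.1   0.52 -1.06]
trans [-30.9   7.2 102.6] rot [-0.3  0.1 -0.1]
```

>>> jog_arm(translation=[[-5,4,14],[-10,7,28],[-24,7,45],[-33,7,57],[-39,7,69]], angular=[[0,0,0],[0,0,0],[0,0,0],[0,0,0],[0,0,0]])

```text
clock: 5.77
tool_pos: [631.5, 95.4, 58.6]
orientation: [0.301, 0.096, 0.948, -0.032]
contact_force: [-0.3, -0.3, -0.8]
opening: 10.7
```

```bash
python3 - <<'E'
from h import *
C=np.array([667.5,111]);y=-11.1;c,s_=np.cos(np.radians(y)),np.sin(np.radians(y));Rc=np.array([[c,-s_],[s_,c]])
snap('wrist','w8'); snap('top','t8')
for d,z in((-12,58),(-2,44),(0,25)):
    plan([*(C+Rc@[-22+d,-20]),z],Rt(y,35))
E
```

```text
t 5.87 pos [631.4  94.9  58.1] F [-1.  -0.  -0.7] open 10.6 J [-0.23  0.73 -0.15  2.11  2.12  0.46 -1.  ]
trans [ 1.5  2.7 -0.9] rot [-0.5  0.2 -0.4]
t 5.87 pos [631.4  94.9  58.1] F [-1.  -0.  -0.7] open 10.6 J [-0.23  0.73 -0.15  2.11  2.12  0.46 -1.  ]
trans [ 1.4  2.9 16.3] rot [-0.5  0.2 -0.4]
t 5.87 pos [631.4  94.9  58.1] F [-1.  -0.  -0.7] open 10.6 J [-0.23  0.73 -0.15  2.11  2.12  0.46 -1.  ]
trans [10.7  3.  33. ] rot [-0.5  0.2 -0.4]
```

View pics/w8.png

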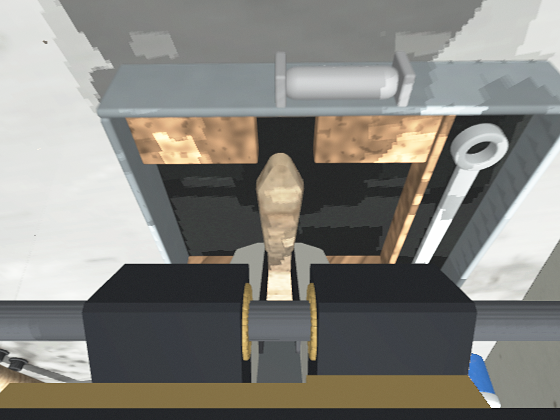

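View pics/t8.png

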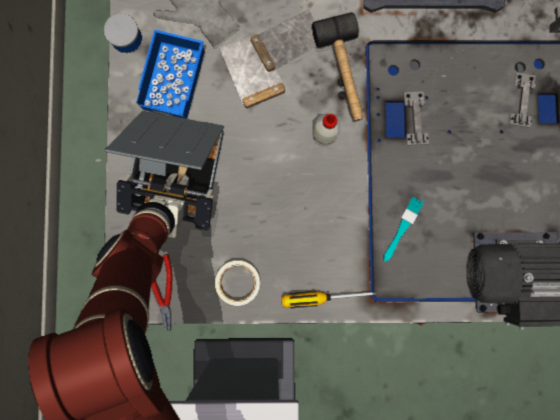

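```bash
python3 - <<'E'
from h import *
im,m=load('w8');p,r,s=pose()
c=im[50:270,90:560,::-1];cv2.imwrite('pics/c8.png',cv2.resize(c,None,fx=1.7,fy=1.7,interpolation=cv2.INTER_CUBIC))
P=onz(m,[[258,163],[314.5,163],[256.5,117],[313.5,117],[141,163],[428,163]],22);print(P.round(1))
f=-r.as_matrix()[:,0];f[2]=0;f/=np.linalg.norm(f);n=np.array([-f[1],f[0],0])
print('yaw',np.degrees(np.arctan2(f[1],f[0])))
print(np.c_[(P-p)@f,(P-p)@n].round(1))
y=np.radians(-11.1);fc=np.array([np.cos(y),np.sin(y)]);nc=np.array([-fc[1],fc[0]])
slot=(P[0]+P[1])[:2]/2; print('waist target from slot rear corner', slot+38*fc)
# block rear edge is recess x=-60; waist at -22
T=onz(m,[[281,152.5]],p[2]-7)[0];print('tail',((T-p)@f).round(1),((T-p)@n).round(1))
E
```

```text
[[600.7  91.6  22. ]
 [605.9 117.   22. ]
 [576.1  97.1  22. ]
 [580.8 119.9  22. ]
 [590.1  38.9  22. ]
 [616.1 167.8  22. ]]
yaw -11.530324440414814
[[-29.4  -9.4]
 [-29.5  16.5]
 [-54.6  -8.9]
 [-54.6  14.3]
 [-29.3 -63.1]
 [-29.6  68.3]]
waist target from slot rear corner [640.58059773  96.96519916]
tail -61.0 1.1
```

View pics/c8.png

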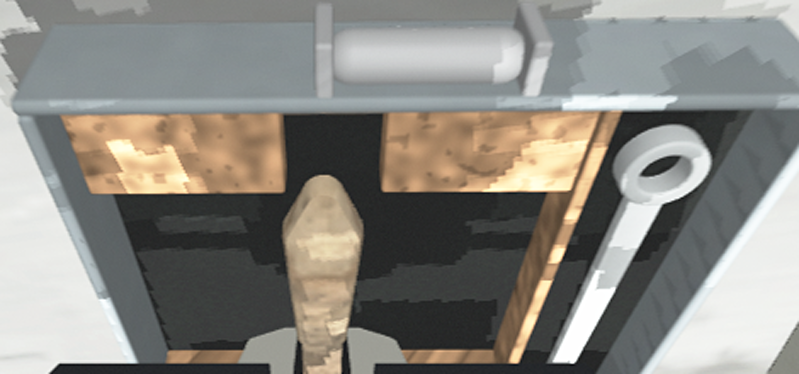

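>>> jog_arm(translation=[[0.5,2.7,9.5],[1.8,2.7,18],[1.8,2.7,18]], angular=[[-0.4,0.2,-0.3],[-0.4,0.2,-0.3],[-0.4,0.2,-0.3]])

```text
clock: 6.12
tool_pos: [638.9, 98.9, 41.8]
orientation: [0.298, 0.091, 0.95, -0.028]
contact_force: [0.2, 0.4, -0.5]
opening: 10.3
```

```bash
python3 - <<'E'
from h import *
snap('wrist','w9')
plan([640.8,96.7,24.5],Rt(-11.2,35))
im,m=load('w9');p,r,s=pose()
f=-r.as_matrix()[:,0];f[2]=0;f/=np.linalg.norm(f);n=np.array([-f[1],f[0],0])
T=onz(m,[[281,152.5]],p[2]-7)[0];print('tail',T,((T-p)@f).round(1),((T-p)@n).round(1))
E
```

```text
t 6.17 pos [638.8  99.3  42.3] F [-0.1  1.   0.2] open 10.8 J [-0.21  0.76 -0.17  2.1   2.16  0.47 -1.02]
trans [ 8.1 -2.2 16. ] rot [ 0.2 -0.2  0.2]
tail [578.65672138 111.08865707  35.30767952] -61.2 0.2
```

View pics/w9.png

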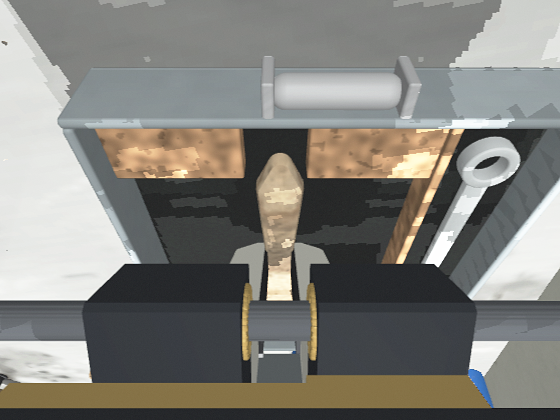

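>>> jog_arm(translation=[[3,-2,5],[5,-2,10],[7.5,-2,14.5],[7.5,-2,14.5]], angular=[[0,0,0],[0,0,0],[0,0,0],[0,0,0]])

```text
clock: 6.5
tool_pos: [640.7, 97.3, 26.1]
orientation: [0.298, 0.09, 0.95, -0.028]
contact_force: [-0.1, -0.2, -0.3]
opening: 10.9
```

```bash
python3 - <<'E'
from h import *
snap('wrist','w10')
plan([640.8,96.7,24],Rt(-11.2,35))
E
```

```text
t 6.55 pos [640.9  97.4  26.6] F [-0.3 -0.  -0.9] open 10.6 J [-0.19  0.8  -0.19  2.1   2.2   0.51 -1.05]
trans [ 1.4 -0.7  2.2] rot [ 0.2 -0.1  0.3]
```

View pics/w10.png

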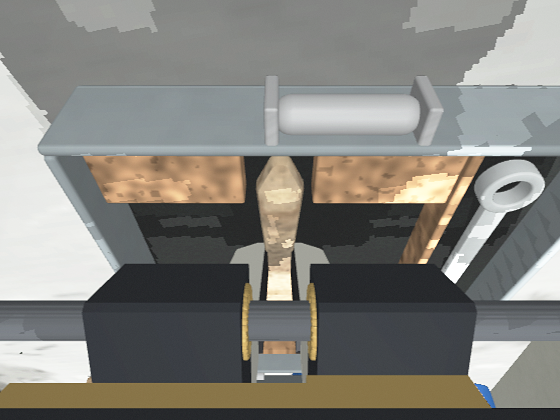

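>>> jog_arm(translation=[[0.7,-0.3,1],[1.3,-0.5,1.9],[1.3,-0.5,1.9]], angular=[[0,0,0],[0,0,0],[0,0,0]])

```text
clock: 6.8
tool_pos: [641.2, 97.0, 25.1]
orientation: [0.299, 0.09, 0.95, -0.028]
contact_force: [-1.0, 0.7, -0.1]
opening: 10.5
```

>>> jog_arm(translation=[[0.6,0,0.8],[0.6,0,0.8],[0.6,0,0.8]], angular=[[0,0,0],[0,0,0],[0,0,0]])

```text
clock: 7.05
tool_pos: [641.3, 97.1, 24.2]
orientation: [0.299, 0.09, 0.949, -0.028]
contact_force: [-0.4, -0.3, 0.0]
opening: 10.9
```

>>> jog_arm(translation=[[0.2,0,0.4],[0.2,0,0.4],[0.2,0,0.4],[0.2,0,0.4],[0.2,0,0.4]], angular=[[0,0,0],[0,0,0],[0,0,0],[0,0,0],[0,0,0]], gripper=0.4)

```text
clock: 7.47
tool_pos: [641.3, 97.0, 23.7]
orientation: [0.299, 0.09, 0.949, -0.028]
contact_force: [-0.4, 0.1, 0.7]
opening: 36.4
```

```bash
python3 - <<'E'
from h import *
snap('wrist','w11')
plan([640.8,96.7,24],Rt(-11.2,35))
E
```

```text
t 7.52 pos [641.3  97.   23.7] F [ 0.3  0.7 -0.2] open 36.8 J [-0.18  0.81 -0.2   2.1   2.21  0.51 -1.06]
trans [ 0.2 -0.4 -0.5] rot [ 0.2 -0.   0.2]
```

View pics/w11.png

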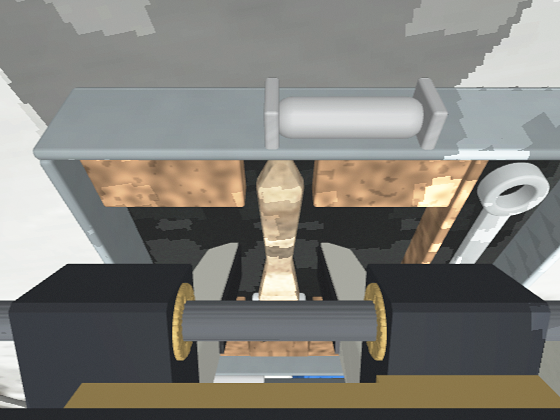

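>>> jog_arm(translation=[[0,0,-10],[0,0,-25],[-5,0,-45],[-12,0,-65],[-20,0,-85]], angular=[[0,0,0],[0,0,0],[0,0,0],[0,0,0],[0,0,0]])

```text
clock: 7.93
tool_pos: [608.2, 103.2, 105.5]
orientation: [0.298, 0.09, 0.95, -0.028]
contact_force: [0.1, -0.6, -0.2]
opening: 36.9
```

```bash
python3 - <<'E'
from h import *
plan([560,112,130],Rt(-11.2,25))
snap('wrist','w12')
plan([560,112,130],Rt(-11.2,25))
E
```

```text
t 7.93 pos [608.2 103.2 105.5] F [ 0.1 -0.6 -0.2] open 36.9 J [-0.29  0.61 -0.09  2.15  1.99  0.38 -0.89]
trans [ 26.2  -0.4 -48.1] rot [0.3 9.9 0.3]
t 7.98 pos [609.5 104.6 110. ] F [ 0.4 -0.8  2.6] open 37.2 J [-0.29  0.61 -0.09  2.15  1.99  0.38 -0.89]
trans [ 29.3  -1.8 -45.2] rot [ 0.4 10.3  0.3]
```

View pics/w12.png

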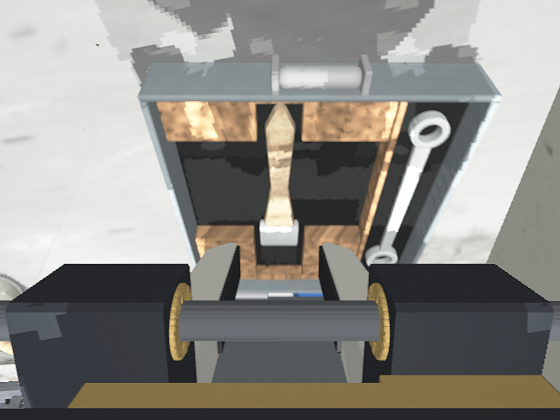

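```bash
cat >> h.py <<'E'
C=np.array([667.5,111]);YAW=-11.1
def c2w(x,y,z):
    a=np.radians(YAW);return np.array([C[0]+x*np.cos(a)-y*np.sin(a),C[1]+x*np.sin(a)+y*np.cos(a),z])
def lid(s,th,h,y=0):  # s from hinge, h outward offset from hinge plane
    return c2w(102-s*np.cos(th)+h*np.sin(th),y,34+s*np.sin(th)+h*np.cos(th))
E
python3 - <<'E'
from h import *
im,m=load('t0')
for th in(.98,1.02,1.06):print(th,proj(m,[lid(222,th,7,92),lid(222,th,7,-92)]).round(1))
print('obs',np.array([[65,225],[500,305]])/4.4615+[90,100])
im,m=load('s0');print(proj(m,[lid(222,1.02,7,92),lid(222,1.02,7,-92)]).round(1),np.array([[50,170],[445,45]])/4.143+[110,170])
for n,q in(('edge',lid(222,1.02,7)),('front',lid(205,1.02,7))):print(n,q.round(1))
E
```

```text
0.98 [[105.  147. ]
 [202.8 165.7]]
1.02 [[105.1 142.5]
 [203.3 161.2]]
1.06 [[105.3 137.9]
 [203.9 156.7]]
obs [[104.56909111 150.43146924]
 [202.06993164 168.3626583 ]]
[[117.6 200.8]
 [214.7 172.2]] [[122.06854936 211.03306783]
 [217.41008931 180.86169442]]
edge [659.4 112.6 226.8]
front [668.2 110.9 212.3]
```

```bash
python3 - <<'E'
from h import *
for f,o in(('t0',np.array([[65,225],[500,305]])/4.4615+[90,100]),('s0',np.array([[50,170],[445,45]])/4.143+[110,170])):
    im,m=load(f)
    for th in(.88,.91,.94,.97,1.0):
      e=proj(m,[lid(222,th,3,92),lid(222,th,3,-92)])-o;print(f,th,e.round(1).tolist())
E
```

```text
t0 0.88 [[0.5, 9.2], [-0.4, 9.7]]
t0 0.91 [[0.5, 6.1], [-0.2, 6.7]]
t0 0.94 [[0.4, 2.9], [0.1, 3.5]]
t0 0.97 [[0.4, -0.3], [0.5, 0.3]]
t0 1.0 [[0.5, -3.7], [0.8, -2.9]]
s0 0.88 [[1.7, 7.9], [3.4, 8.3]]
s0 0.91 [[0.5, 4.4], [2.3, 5.1]]
s0 0.94 [[-0.7, 1.0], [1.1, 1.8]]
s0 0.97 [[-1.8, -2.5], [-0.0, -1.4]]
s0 1.0 [[-3.0, -5.9], [-1.2, -4.6]]
```

```bash
python3 - <<'E'
from h import *
print(c2w(-120,0,290))
plan(c2w(-110,0,200),Rt(YAW,35));plan(c2w(-110,0,200),Rt(YAW,15))
E
```

```text
[549.74488032 134.10263598 290.        ]
t 7.98 pos [609.5 104.6 110. ] F [ 0.4 -0.8  2.6] open 37.2 J [-0.29  0.61 -0.09  2.15  1.99  0.38 -0.89]
trans [  -7.6   18.2 -104.7] rot [0.4 0.3 0.2]
t 7.98 pos [609.5 104.6 110. ] F [ 0.4 -0.8  2.6] open 37.2 J [-0.29  0.61 -0.09  2.15  1.99  0.38 -0.89]
trans [  -7.6   18.2 -104.7] rot [ 0.4 20.3  0.2]
```

>>> jog_arm(translation=[[0,4,-20],[-1,8,-45],[-4,13,-70],[-7,18,-100],[-7.6,18,-105]], angular=[[0,0,0],[0.4,0.3,0.2],[0.4,6,0.2],[0.4,13,0.2],[0.4,20,0.2]], gripper=0)

```text
clock: 8.4
tool_pos: [579.7, 111.0, 168.1]
orientation: [0.265, 0.102, 0.958, -0.047]
contact_force: [0.1, 0.0, -0.4]
opening: 8.5
```

```bash
python3 - <<'E'
from h import *
plan(c2w(-110,0,285),Rt(YAW,0));plan(c2w(-10,0,285),Rt(YAW,0))
E
```

```text
t 8.40 pos [579.7 111.  168.1] F [ 0.1  0.  -0.4] open 8.5 J [-0.38  0.47 -0.02  2.1   1.21  0.37 -0.15]
trans [ -40.    12.1 -113.1] rot [-2.4 31.1 -1. ]
t 8.40 pos [579.7 111.  168.1] F [ 0.1  0.  -0.4] open 8.5 J [-0.38  0.47 -0.02  2.1   1.21  0.37 -0.15]
trans [-125.6   14.8  -61.4] rot [-2.4 31.1 -1. ]
```

>>> jog_arm(translation=[[-8,3,-23],[-16,6,-46],[-24,9,-69],[-32,12,-92],[-40,12,-113]], angular=[[-0.5,6.5,-0.2],[-1,13,-0.4],[-1.5,19,-0.6],[-2,25,-0.8],[-2.4,31,-1]])

```text
clock: 8.82
tool_pos: [558.9, 131.6, 281.0]
orientation: [0.093, 0.103, 0.99, -0.022]
contact_force: [0.7, -1.2, -1.3]
opening: 0.5
```

```bash
python3 - <<'E'
from h import *
plan(c2w(-110,0,285),Rt(YAW,0))
E
```

```text
t 8.82 pos [558.9 131.6 281. ] F [ 0.7 -1.2 -1.3] open 0.5 J [-0.01  0.41 -0.47  1.7   0.38  0.97  0.73]
trans [-1.2  0.6 -3.8] rot [-1.5 10.9 -0.8]
```

>>> jog_arm(translation=[[0,0,-4],[0,0,-4],[0,0,-4]], angular=[[-0.7,5,-0.4],[-1.5,10.9,-0.8],[-1.5,10.9,-0.8]])

```text
clock: 9.07
tool_pos: [564.7, 127.0, 284.1]
orientation: [0.004, 0.103, 0.995, -0.001]
contact_force: [0.4, -0.8, -0.1]
opening: 0.3
```

```bash
python3 - <<'E'
from h import *
plan(c2w(35,0,280),Rt(YAW,0));snap('wrist','w13')
E
```

```text
t 9.07 pos [564.7 127.  284.1] F [ 0.4 -0.8 -0.1] open 0.3 J [ 0.06  0.49 -0.51  1.55  0.26  1.17  0.86]
trans [-138.9    5.7    5.4] rot [-0.1  0.5 -0.7]
```

View pics/w13.png

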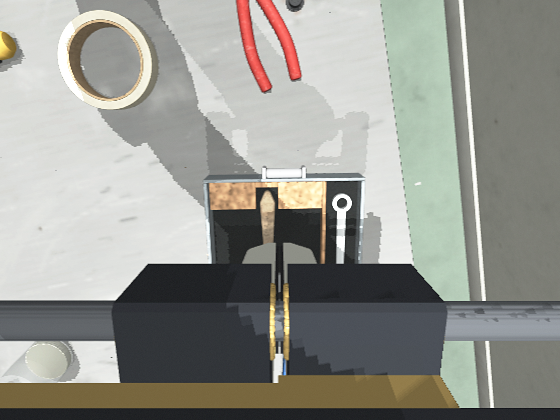

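>>> jog_arm(translation=[[-30,1,1],[-65,3,2],[-100,4,4],[-128,5,5],[-139,6,5]], angular=[[0,0,0],[0,0,0],[0,0,0],[0,0,0],[0,0,0]])

```text
clock: 9.53
tool_pos: [700.3, 108.0, 277.7]
orientation: [0.004, 0.1, 0.995, -0.003]
contact_force: [0.1, -0.6, -0.2]
opening: 0.1
```

```bash
python3 - <<'E'
from h import *
plan(c2w(35,0,208),Rt(YAW,0));snap('scene','s14');snap('top','t14')
plan(c2w(35,0,208),Rt(YAW,0))
E
```

```text
t 9.53 pos [700.3 108.  277.7] F [ 0.1 -0.6 -0.2] open 0.1 J [ 0.03  0.72 -0.47  1.14  0.32  1.35  0.97]
trans [-1.6 -3.  69.7] rot [-0.3  0.5 -0.3]
t 9.63 pos [698.7 109.3 277.9] F [-0.2  0.2  0. ] open 0.2 J [ 0.03  0.71 -0.47  1.14  0.32  1.35  0.97]
trans [-3.6 -4.1 69.9] rot [-0.2  0.4 -0.3]
```

View pics/s14.png

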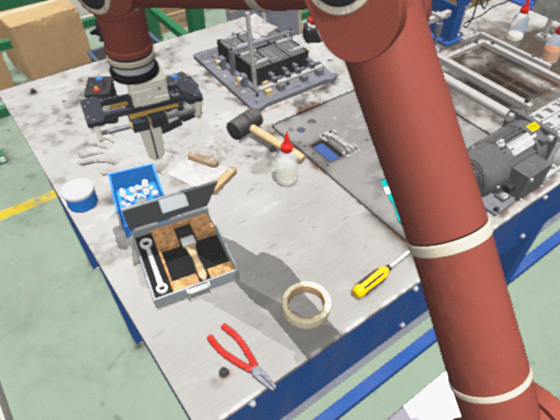

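View pics/t14.png

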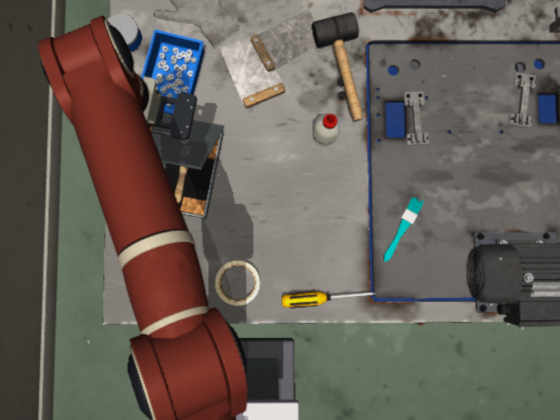

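>>> jog_arm(translation=[[-1,-2,20],[-2,-3,40],[-3,-4,60],[-3,-4,70],[-3,-4,70]], angular=[[0,0,0],[0,0,0],[0,0,0],[0,0,0],[0,0,0]])

```text
clock: 10.05
tool_pos: [698.5, 104.7, 207.6]
orientation: [0.001, 0.098, 0.995, -0.002]
contact_force: [-0.4, -0.5, 0.3]
opening: 0.3
```

```bash
python3 - <<'E'
from h import *
# TCP path: tip front corner at (s=200,h=7): TCP x = face x + 7.5 , z = face z + 8
p,r,s=pose();plan(c2w(35,0,208),Rt(YAW,0))
a=np.radians(YAW)
for th in np.arange(1.0,-0.01,-0.1):
    x=102-200*np.cos(th)+7*np.sin(th);z=34+200*np.sin(th)+7*np.cos(th)
    print(round(th,2),'xc %.1f z %.1f'%(x+7.5,z+8), r.inv().apply(c2w(x+7.5,0,z+8)-p).round(1))
E
```

```text
t 10.05 pos [698.5 104.7 207.6] F [-0.4 -0.5  0.3] open 0.3 J [ 0.04  0.76 -0.46  1.25  0.34  1.21  0.95]
trans [-3.3  0.2 -0.4] rot [-0.2  0.2 -0.1]
1.0 xc 7.3 z 214.1 [24.3  0.1 -6.6]
0.9 xc -9.3 z 203.0 [41.   0.1  4.4]
0.8 xc -24.8 z 190.3 [56.5  0.1 17.1]
0.7 xc -39.0 z 176.2 [70.7  0.2 31.2]
0.6 xc -51.6 z 160.7 [83.4  0.2 46.6]
0.5 xc -62.7 z 144.0 [94.5  0.2 63.3]
0.4 xc -72.0 z 126.3 [103.9   0.3  80.9]
0.3 xc -79.5 z 107.8 [111.4   0.4  99.5]
0.2 xc -85.1 z 88.6 [117.1   0.4 118.6]
0.1 xc -88.8 z 68.9 [120.8   0.5 138.3]
0.0 xc -90.5 z 49.0 [122.6   0.6 158.2]
```

>>> jog_arm(translation=[[22,0,-2],[35,0,1],[46,0,8.5],[56.5,0,17],[56.5,0,17]], angular=[[0,0,0],[0,0,0],[0,0,0],[0,0,0],[0,0,0]])

```text
clock: 10.47
tool_pos: [643.9, 117.0, 193.7]
orientation: [0.004, 0.097, 0.995, -0.001]
contact_force: [-0.7, 1.5, -0.5]
opening: 0.8
```

```bash
python3 - <<'E'
from h import *
p,r,s=pose();plan(c2w(35,0,208),Rt(YAW,0));snap('wrist','w15')
for th in np.arange(.8,-0.01,-0.1):
    x=102-200*np.cos(th)+7*np.sin(th);z=34+200*np.sin(th)+7*np.cos(th)
    print(round(th,2),'xc %.1f z %.1f'%(x+7.5,z+8), r.inv().apply(c2w(x+7.5,0,z+8)-p).round(1))
E
```

```text
t 10.47 pos [643.9 117.  193.7] F [-0.7  1.5 -0.5] open 0.8 J [ 0.04  0.69 -0.47  1.45  0.34  1.08  0.88]
trans [-59.5  -1.3 -13.9] rot [-0.1  0.4 -0.1]
0.8 xc -24.8 z 190.3 [ 0.5 -1.3  3.3]
0.7 xc -39.0 z 176.2 [14.7 -1.3 17.4]
0.6 xc -51.6 z 160.7 [27.5 -1.3 32.8]
0.5 xc -62.7 z 144.0 [38.7 -1.3 49.4]
0.4 xc -72.0 z 126.3 [48.1 -1.3 67. ]
0.3 xc -79.5 z 107.8 [55.8 -1.3 85.5]
0.2 xc -85.1 z 88.6 [ 61.5  -1.3 104.6]
0.1 xc -88.8 z 68.9 [ 65.4  -1.3 124.3]
0.0 xc -90.5 z 49.0 [ 67.2  -1.2 144.2]
```

View pics/w15.png

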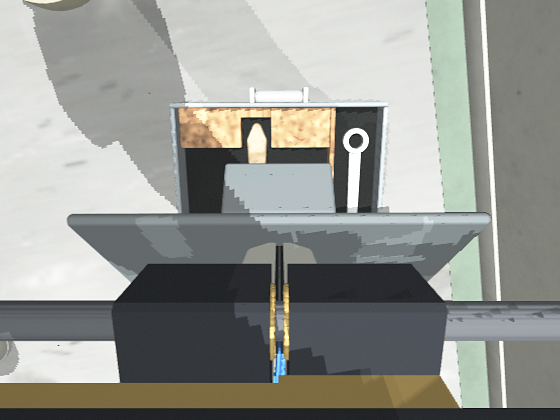

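>>> jog_arm(translation=[[8,-0.5,10],[14.7,-1,17.4],[21,-1,25],[27.5,-1,33],[33,-1,41]], angular=[[0,0,0],[0,0,0],[0,0,0],[0,0,0],[0,0,0]])

```text
clock: 10.93
tool_pos: [615.2, 121.3, 152.8]
orientation: [0.006, 0.099, 0.995, -0.0]
contact_force: [-0.4, 0.3, 1.8]
opening: 0.5
```

>>> jog_arm(translation=[[5.5,0,8],[10.5,0,17],[15,0,26],[19,0,35],[23,0,44]], angular=[[0,0,0],[0,0,0],[0,0,0],[0,0,0],[0,0,0]])

```text
clock: 11.35
tool_pos: [592.4, 125.5, 107.0]
orientation: [0.005, 0.099, 0.995, -0.001]
contact_force: [0.6, 0.6, 0.6]
opening: 0.4
```

```bash
python3 - <<'E'
from h import *
p,r,s=pose();plan(c2w(35,0,208),Rt(YAW,0));snap('wrist','w16')
for th in np.arange(.4,-0.01,-0.05):
    x=102-200*np.cos(th)+7*np.sin(th);z=34+200*np.sin(th)+7*np.cos(th)
    print(round(th,2),'xc %.1f z %.1f'%(x+7.5,z+8), r.inv().apply(c2w(x+7.5,0,z+8)-p).round(1))
E
```

```text
t 11.35 pos [592.4 125.5 107. ] F [0.6 0.6 0.6] open 0.4 J [ 0.01  0.71 -0.43  1.69  0.39  0.82  0.78]
trans [-112.5    0.7  -99.9] rot [-0.   0.6 -0.3]
0.4 xc -72.0 z 126.3 [ -4.7   0.3 -19.3]
0.35 xc -76.0 z 117.2 [ -0.6   0.3 -10.1]
0.3 xc -79.5 z 107.8 [ 3.   0.2 -0.8]
0.25 xc -82.6 z 98.3 [6.1 0.2 8.7]
0.2 xc -85.1 z 88.6 [ 8.8  0.2 18.4]
0.15 xc -87.2 z 78.8 [11.   0.2 28.1]
0.1 xc -88.8 z 68.9 [12.7  0.2 38. ]
0.05 xc -89.9 z 59.0 [13.9  0.2 47.9]
0.0 xc -90.5 z 49.0 [14.6  0.2 57.9]
```

View pics/w16.png

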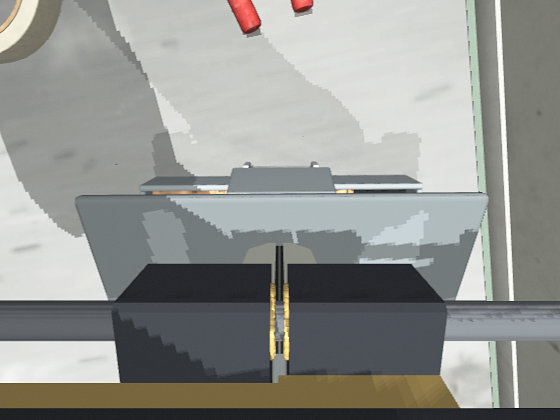

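>>> jog_arm(translation=[[4,0,8],[8,0,16],[12,0,24],[15,0,31],[17,0,36]], angular=[[0,0,0],[0,0,0],[0,0,0],[0,0,0],[0,0,0]])

```text
clock: 11.82
tool_pos: [574.8, 128.3, 70.1]
orientation: [0.003, 0.099, 0.995, -0.001]
contact_force: [0.5, -0.6, 0.2]
opening: 0.3
```

>>> jog_arm(translation=[[0.5,0,3],[1,0,6],[1,0,9],[1,0,12]], angular=[[0,0,0],[0,0,0],[0,0,0],[0,0,0]])

```text
clock: 12.15
tool_pos: [573.9, 128.7, 60.7]
orientation: [0.003, 0.099, 0.995, -0.002]
contact_force: [-4.8, -1.1, 10.1]
opening: 0.6
```

>>> jog_arm(translation=[[0,0,2],[0,0,4],[0,0,6]], angular=[[0,0,0],[0,0,0],[0,0,0]])

```text
clock: 12.4
tool_pos: [575.1, 128.6, 53.3]
orientation: [0.005, 0.099, 0.995, -0.001]
contact_force: [0.3, 0.4, 0.5]
opening: 0.4
```

>>> jog_arm(translation=[[0,0,2],[0,0,4],[0,0,5.5],[0,0,5.5]], angular=[[0,0,0],[0,0,0],[0,0,0],[0,0,0]])

```text
clock: 12.73
tool_pos: [575.2, 128.4, 49.0]
orientation: [0.004, 0.099, 0.995, -0.001]
contact_force: [-2.7, -1.3, 9.8]
opening: 0.6
```

```bash
python3 - <<'E'
from h import *
p,r,s=pose();print(p,s['contact_force']);snap('wrist','w17');snap('scene','s17')
E
```

```text
[575.2065743  128.38749482  48.9540672 ] [-2.67552348 -1.30747679  9.771173  ]
```

View pics/w17.png

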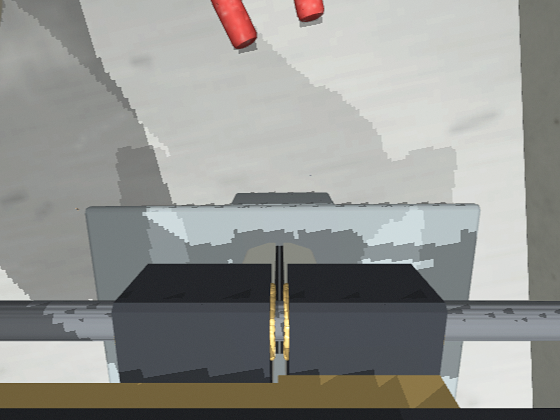

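>>> jog_arm(translation=[[0,0,1],[0,0,2],[0,0,2],[0,0,2]], angular=[[0,0,0],[0,0,0],[0,0,0],[0,0,0]])

```text
clock: 13.17
tool_pos: [575.2, 128.4, 48.8]
orientation: [0.005, 0.099, 0.995, -0.002]
contact_force: [-5.5, -3.1, 18.3]
opening: 0.7
```

>>> jog_arm(translation=[[0,0,-5],[0,0,-20],[0,0,-45],[0,0,-75],[0,0,-110]], angular=[[0,0,0],[0,0,0],[0,0,0],[0,0,0],[0,0,0]])

```text
clock: 13.58
tool_pos: [573.1, 128.3, 155.2]
orientation: [0.002, 0.099, 0.995, -0.002]
contact_force: [0.5, 0.4, 0.1]
opening: 1.0
```

>>> jog_arm(translation=[[20,-20,-25],[40,-45,-50],[40,-80,-60],[40,-115,-60],[40,-150,-60]], angular=[[0,0,0],[0,0,0],[0,0,0],[0,0,0],[0,0,0]])

```text
clock: 14.0
tool_pos: [504.9, -11.3, 216.6]
orientation: [0.006, 0.098, 0.995, -0.001]
contact_force: [-0.1, 0.2, -0.2]
opening: 0.4
```

```bash
python3 - <<'E'
from h import *
p,r,s=pose();print(p,s['contact_force'],s['clock']);snap('scene','s18');im,m=snap('top','t18')
for th in(0,.08):print(proj(m,[lid(222,th,7,92),lid(222,th,7,-92),lid(0,th,7,-92),lid(0,th,7,92)]).round(1).tolist())
im=cv2.imread('pics/s18.png');cv2.imwrite('pics/c18.png',cv2.resize(im[180:320,100:280],None,fx=4,fy=4,interpolation=cv2.INTER_CUBIC))
E
```

```text
[504.85991306 -11.29438258 216.58541242] [-0.06725221  0.20206088 -0.18633184] 14.0
[[120.8, 210.3], [204.3, 226.3], [224.5, 127.1], [142.3, 111.5]]
[[118.6, 209.0], [203.3, 225.3], [224.5, 126.9], [142.4, 111.2]]
```

View pics/c18.png

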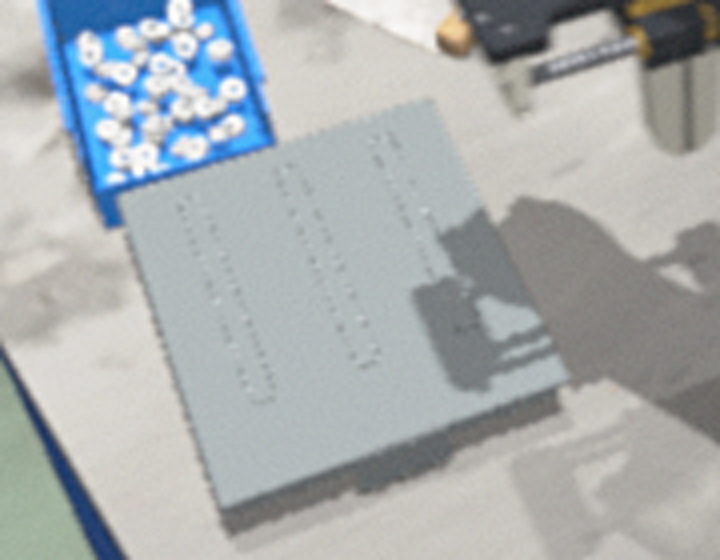

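View pics/t18.png

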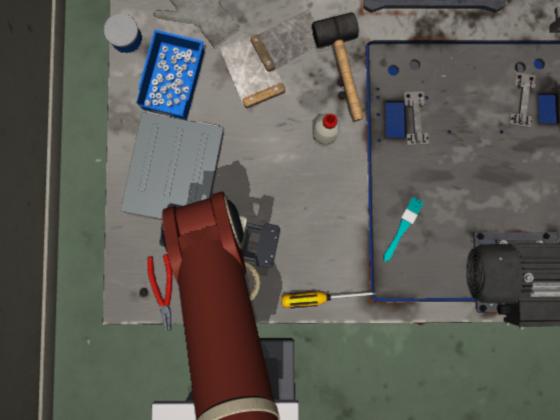

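View pics/s18.png

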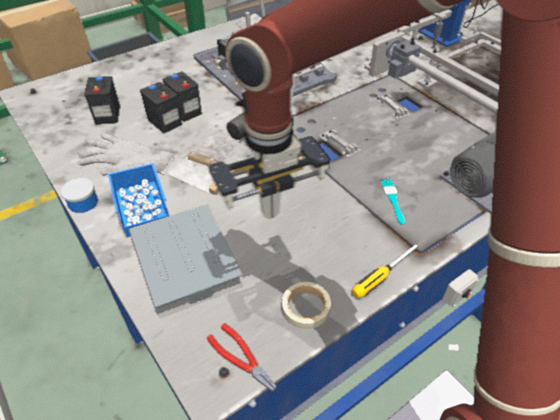

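```bash
python3 - <<'E'
from h import *
im,m=load('s18')
for th in(0,.04,.08):print(th,proj(m,[lid(222,th,7,92),lid(222,th,7,-92),lid(0,th,7,-92),lid(0,th,7,92)]).round(1).tolist())
print((np.array([[222,508],[567,380],[432,98],[118,195]])/4+[100,180]).tolist())
E
```

```text
0 [[154.0, 305.1], [242.2, 272.7], [207.0, 202.9], [128.1, 227.6]]
0.04 [[153.0, 302.4], [241.8, 269.9], [207.0, 202.8], [128.0, 227.5]]
0.08 [[152.0, 299.6], [241.4, 267.0], [207.0, 202.7], [128.0, 227.4]]
[[155.5, 307.0], [241.75, 275.0], [208.0, 204.5], [129.5, 228.75]]
```

>>> jog_arm(translation=[[0,0,0],[0,0,0],[0,0,0]], angular=[[0,0,0],[0,0,0],[0,0,0]])

```text
clock: 14.35
tool_pos: [505.0, -8.4, 215.4]
orientation: [0.004, 0.098, 0.995, -0.0]
contact_force: [0.4, -0.0, 0.3]
opening: 0.5
```

```bash
python3 -c "
from plant import ctrl
print(ctrl.close_job())"
```

```text
the job is handed in; nothing more can be done
None
```

The flux brush is in its compartment with the head in the wide rear slot. The lid is shut past the catch, and I handed the job in at about 14.4 s.

- **Brush:** I gripped it at the waist with the tool tilted 35°, lowered it in from the front and let go. A wrist picture taken after letting go showed it lying in the slot, head end at the rear. I could not see it once the lid was shut.
- **Lid:** I swung it down with the closed fingers and pressed the front edge. The force rose to about 10 N and then dropped to zero. The lid then stopped with the fingertips at z = 41 mm, the height of its outer face when shut. It moved only 0.2 mm more when the force went from 10 to 18 N. After I backed off, the lid corners in the scene picture matched a fully closed lid to within about 2 px.
- **Leave-alone items:** the oil bottle, tape, pliers and turquoise brush look unmoved in the last pictures, and the robot touches nothing. I only looked and did not measure them. The tape is partly hidden in the top view but clear in the scene view.
- **Disagreements:** the scene camera put the brush and case about 4 mm nearer the robot than the wrist camera, so I used the wrist values. The lid's starting angle measured about 0.95–0.97, below its 1.02 stop.

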